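# Raise the bar, line up the cups, lower the bar

## Robot

A 6-joint arm with a two-finger parallel gripper is mounted at the origin on the work surface. World frame = base frame: x ahead of the robot, y to its left, z up, the work surface at z = 0. Lengths are in mm, angles in rad, forces in N, time in s.
With the tool pointing down it reaches from about 325 to 1000 mm from the base axis. Payload 5.1 kg.
Tool frame: the origin (TCP) lies between the finger pads, 19 mm behind the fingertips; this is the grasp point; z points along the fingers, y is the line along which they close (so a half turn about z gives the same grasp; the last joint's range is limited). The gripper opens to 85 mm and grips with 20 to 120 N. Pads are 22 mm wide; open, the fingers measure 114 mm over their backs; the gripper's body (76 mm by 85 mm) begins 54 mm behind the grasp point. The pads swing forward as they close: fully open they stand 13 mm farther back than shut.
Start: joints at [1.223, 0.124, 1.65, -0, 1.367, -0.083], TCP at [170.137, 627.326, 250.022] pointing down, gripper open.
Joint ranges: [-2.61, 2.61], [-1.02, 2.33], [0.03, 2.71], [-1.35, 4.49], [0.32, 2.68], [-2.91, 2.91]. Speed limits (rad/s): [2.57, 2.57, 3.14, 3.14, 3.14, 3.14].

## Interface

Orientations are given as a 3x3 rotation matrix whose columns are the frame's x, y, z axes.
In Python, from bench import robot gives the robot as it stands.
- The arm moves only by the shell command python3 steer.py 'ROWS' [OPENING]. ROWS is a JSON list of rows, 1 to 8 of them, each written [[dx, dy, dz], [rx, ry, rz]]: dx, dy, dz in units of 50 mm, then a rotation vector rx, ry, rz in units of 0.1 rad; each row is the pose to reach, as a shift and turn from the pose commanded when the command began, along the tool's axes at that moment; what a row does not reach only later rows make up. A row lasts 1/10 s, in which the tool goes at most 50 mm and 0.15 rad, less where a joint would pass 70% of its speed; a pose out of reach is approached as far as the arm can. OPENING is the finger opening in mm, set as the command begins (- or left out keeps the last). The fingers move at their own pace and stop on an object; the grip force is fixed at half the most. Time passes only in rows, so rows that do not move let the fingers close. It prints the time, the measured TCP pose, the force, the opening and the grip force at its end. Input that does not fit is refused with a message, and nothing moves.
- robot.observe(): the state, without advancing time (a new reading comes with each control period).
- robot.camera(name): name is "side" or "top"; returns a dict with "frame" (384x512x3 uint8, blue, green, red), "range_z" (384x512 float32, mm along the optical axis (not along the pixel's ray), 0 where there is no reading), "mtx" (3x3 intrinsics, pixels), "pose" (4x4, takes a point from camera to world coordinates). Camera axes: x right, y up, looking along -z (the intrinsics and any distortion apply to the point x, -y, -z); pixel columns grow to the right and rows downward; lengths in mm; the calibration is good to about 2 mm. A picture is of the moment at which its call begins.
- robot.close_job(): hands the job in; it is judged then, once.
The state is a dict: "t": time; "joint_pos": joint angles; "joint_velocities": joint speeds; "tau": joint torques, N m; "eef_pos": TCP position; "tool_rot": TCP orientation; "contact_force": force on the tool from outside, world axes, zero at the start; "ft_torque": the same for the moment, N m; "grip_width": finger opening in mm; "gripper_force": force on a finger pad.
Only numpy, scipy, OpenCV 4.12 (cv2) and the standard library are available. Lean on these libraries where they do the work, as an engineer would, in place of code of your own. Each camera call takes 0.05 s, during which the arm holds its last target. There are 200 camera calls.

## Task

Tidy the coffee corner: first wind the crank one full turn anticlockwise to raise the steel bar, then take the wooden straightedge from its holder and with it, not with the fingers, push all the upside-down cups on the dark mat back against the wooden rail, so that they stand upright in one straight row touching it. Stand the straightedge back in its holder, and only then wind the crank one full turn clockwise to its stop, so that the bar comes down in front of the row. Leave the crockery and tins around as they are.

Things in the scene. Friction and masses are not known exactly. Their poses are not given: they have to be found in the camera images.
- station: fixed cup station: dark mat 270 by 520 mm, 4 mm thick, wooden rail along its far edge. Origin on the table, z up, x towards the rail, y along the row to the left. Mat spans x -160 to 110 mm, y -260 to 260 mm. A cup that touches the rail has its centre at x = 70 mm. The crank's black gearbox, 75 by 75 mm, 70 mm high, stands left of the mat, centred at x -45, y 305 mm
- rail_front (a point): middle of the rail's front face, at mat height (station x 100 mm, y 0, z 4 mm). The straight wooden rail is 494 mm long (station y -247 to 247 mm), its top 40 mm above the mat. At its two ends wooden cheeks, 66 mm high, reach 30 mm forward of its face
- cup1: an upside-down white ceramic cup without handle, round, 62 mm high, 60 mm across at its rim (which stands on the mat; sides upright for the lowest 22 mm, then narrower), about 0.18 kg; origin at the centre of the rim, on the mat, z up. May be absent (None). There are 3 to 5 such cups.
- cup2: an upside-down white ceramic cup without handle, round, 62 mm high, 60 mm across at its rim (which stands on the mat; sides upright for the lowest 22 mm, then narrower), about 0.18 kg; origin at the centre of the rim, on the mat, z up. May be absent (None). There are 3 to 5 such cups.
- cup3: an upside-down white ceramic cup without handle, round, 62 mm high, 60 mm across at its rim (which stands on the mat; sides upright for the lowest 22 mm, then narrower), about 0.18 kg; origin at the centre of the rim, on the mat, z up. May be absent (None). There are 3 to 5 such cups.
- cup4: an upside-down white ceramic cup without handle, round, 62 mm high, 60 mm across at its rim (which stands on the mat; sides upright for the lowest 22 mm, then narrower), about 0.18 kg; origin at the centre of the rim, on the mat, z up. May be absent (None). There are 3 to 5 such cups.
- cup5: an upside-down white ceramic cup without handle, round, 62 mm high, 60 mm across at its rim (which stands on the mat; sides upright for the lowest 22 mm, then narrower), about 0.18 kg; origin at the centre of the rim, on the mat, z up. May be absent (None). There are 3 to 5 such cups.
- straightedge: loose T-shaped wooden straightedge, 0.22 kg: a foot bar 200 mm long (its y), 36 mm deep (x), 22 mm high, with flat faces, and on its middle an upright handle plate 56 mm long (y), 18 mm thick (x), up to z 130 mm. Origin at the centre of the underside. Front and back are alike. Pinched across the handle's thickness with the tool centre at z 105 mm, the fingers clear the cups
- holder: fixed shallow wooden tray in which the straightedge stands, to the right of the station: 80 mm (x) by 230 mm (y), floor at z 6 mm, rim 6 mm thick and up to z 14 mm, inside 68 by 218 mm. Origin at its centre on the table; the straightedge stands with its y along the holder's y, either way round
- crank (a joint): angle of the crank about its vertical axis, rad: 0 at the start (its arm points along the station's -x, bar down), grows anticlockwise seen from above; stops at -0.06 and 6.36. Geared to the bar, which is fully up after one full turn (6.28) and fully down at 0. Stays where it is left; needs about 3 N at the grip
- grip_mid (a point): middle of the crank's grip: an upright round wooden grip 22 mm in diameter and 52 mm high, from z 84 to 136 mm above the table, centre 110 mm; it spins freely on its pin, so the hand need not turn. The steel crank arm runs below it (top at z 82 mm)
- crank_axis (a point): point on the crank's vertical axis at grip height; the grip goes round it at 55 mm radius
- bar_mid (a point): middle of the steel bar, 12 mm thick, 482 mm long along the station's y. Down (at the start): at station x 31, z 32 mm, between the cups and the rail; with the cups lined up it comes down about 5 mm in front of them. Up: above the rail at x 113, z 120 mm. It swings over the cups in between; a cup well out of line blocks it
- saucers: bystander, to be left alone: a pile of white saucers 112 mm across and 48 mm high; origin at the centre of its underside
- sugar_bowl: bystander, to be left alone: a white sugar bowl 90 mm across and 72 mm high; origin at the centre of its underside
- spoon_beaker: bystander, to be left alone: a cardboard beaker with spoons, 68 mm across, 150 mm high; origin at the centre of its underside
- stirrer_bowl: bystander, to be left alone: a white bowl with wooden stirrers, 104 mm across, 130 mm high; origin at the centre of its underside
- milk_jug: bystander, to be left alone: a steel milk jug 80 mm across and 85 mm high with a handle at its +y side; origin at the centre of its underside
- capsule_tin: bystander, to be left alone: a round metal tin with coffee capsules, 100 mm across, 42 mm high; origin at the centre of its underside
- mug: bystander, to be left alone: a white mug 76 mm across and 75 mm high with a handle at its +y side; origin at the centre of its underside

How it is judged (in metres and radians):
On the way, in this order (a step that is already met when the one before it is completed fails the run):
1. the crank has been wound through a full turn and the bar is up (value of joint crank above 6 rad), for 0.2 s.
2. the straightedge is taken from its holder (horizontal distance between straightedge and holder above 0.08 m and contact force between the fingers and straightedge above 1 N), for 0.1 s.
3. while the straightedge is held and the bar is up, all cups stand upright in one row against the rail (x of cup1 in the frame of station between 0.062 and 0.078 m and y of cup1 in the frame of station between -0.235 and 0.235 m and angle between each of cup1, cup2, cup3, cup4, cup5's own z axis and vertical below 0.1 rad and height (world z) of each of cup1, cup2, cup3, cup4, cup5 below 0.012 m and x of cup2 in the frame of station between 0.062 and 0.078 m and y of cup2 in the frame of station between -0.235 and 0.235 m and x of cup3 in the frame of station between 0.062 and 0.078 m and y of cup3 in the frame of station between -0.235 and 0.235 m and x of cup4 in the frame of station between 0.062 and 0.078 m and y of cup4 in the frame of station between -0.235 and 0.235 m and x of cup5 in the frame of station between 0.062 and 0.078 m and y of cup5 in the frame of station between -0.235 and 0.235 m and value of joint crank above 5.7 rad and contact force between the fingers and straightedge above 1 N), for 0.2 s.
4. the straightedge stands in its holder again, released, the bar still up (horizontal distance between straightedge and holder below 0.025 m and height (world z) of straightedge below 0.012 m and angle between straightedge's own z axis and vertical below 0.1 rad and angle between the y axis of straightedge and the y axis of holder, either way round below 0.2 rad and value of joint crank above 5.7 rad and contact force between the fingers and straightedge below 0.1 N), for 0.2 s.
5. the crank has been wound back through the full turn, the bar is down (value of joint crank below 0.25 rad), for 0.2 s.
At the end, for the whole second after the job is handed in: Each cup upright on the mat, its centre within 8 mm of where it would touch the rail, between the end cheeks; straightedge upright and released in its holder, within 25 mm of its centre and 0.2 rad of its direction; crank below 0.25 rad, bar down; all at rest (x of cup1 in the frame of station between 0.062 and 0.078 m and y of cup1 in the frame of station between -0.235 and 0.235 m and angle between each of cup1, cup2, cup3, cup4, cup5, straightedge's own z axis and vertical below 0.1 rad and height (world z) of each of cup1, cup2, cup3, cup4, cup5, straightedge below 0.012 m and x of cup2 in the frame of station between 0.062 and 0.078 m and y of cup2 in the frame of station between -0.235 and 0.235 m and x of cup3 in the frame of station between 0.062 and 0.078 m and y of cup3 in the frame of station between -0.235 and 0.235 m and x of cup4 in the frame of station between 0.062 and 0.078 m and y of cup4 in the frame of station between -0.235 and 0.235 m and x of cup5 in the frame of station between 0.062 and 0.078 m and y of cup5 in the frame of station between -0.235 and 0.235 m and horizontal distance between straightedge and holder below 0.025 m and angle between the y axis of straightedge and the y axis of holder, either way round below 0.2 rad and contact force between the fingers and straightedge below 0.1 N and value of joint crank below 0.25 rad and linear speed of each of cup1, cup2, cup3, cup4, cup5, straightedge below 0.02 m/s).
It fails at once if a cup is touched with the fingers (contact force between the fingers and cup1 above 1 N or contact force between the fingers and cup2 above 1 N or contact force between the fingers and cup3 above 1 N or contact force between the fingers and cup4 above 1 N or contact force between the fingers and cup5 above 1 N).
It fails at once if crockery or tins around are disturbed (moved more than 30 mm) (distance of any of saucers, sugar_bowl, spoon_beaker, stirrer_bowl, milk_jug, capsule_tin, mug from where it was at the start of the episode above 0.03 m).
Of cup1, cup2, cup3, cup4, cup5 only 3 to 5 are there at a start; the rules pass over those that are not, and their reading is None.
At some moment in a run one of cup1, cup2, cup3, cup4, cup5 may be knocked a few centimetres aside while the robot is not near it.
It also fails if it takes over 210 s, if anything falls off the work surface, if the arm or the gripper's body presses on something with over 40 N, if the wrist force passes 120 N, or if a joint passes its speed limit or range.

## Working session

There is one attempt and no reset: what is moved stays moved. The work goes in short steps, Python scripts to look and compute and a shell command to move; the robot and the scene stay as the last step left them, time stands still between calls to the robot, and variables do not carry over. Pictures are saved under pics/ and viewed, at most 14 in all, crops included, and the job is handed in when it is done.

```bash
ls; mkdir -p pics
python3 - <<'E'
from bench import robot
import cv2,numpy as np
for n in("top","side"):
    c=robot.camera(n); cv2.imwrite(f"pics/{n}0.png",c["frame"]); print(n,c["mtx"].tolist(),np.round(c["pose"],3).tolist(), (c["range_z"]>0).mean(), [k for k in c])
    np.savez(f"{n}0.npz",**{k:c[k] for k in("frame","range_z","mtx","pose")})
s=robot.observe();print(s)
E
```

```text
bench.py
pics
steer.py
top [[452.61080077673023, 0.0, 256.68923785364416], [0.0, 452.61080077673023, 190.29366380184473], [0.0, 0.0, 1.0]] [[0.026, 0.99, -0.138, 338.07], [-1.0, 0.026, -0.001, 23.879], [0.003, 0.138, 0.99, 1321.375], [0.0, 0.0, 0.0, 1.0]] 0.9960225423177084 ['frame', 'range_z', 'mtx', 'pose']
side [[374.87168460275, 0.0, 258.5941858877056], [0.0, 374.87168460275, 201.42100885440814], [0.0, 0.0, 1.0]] [[0.975, 0.143, -0.168, 331.899], [-0.221, 0.637, -0.739, -875.027], [0.001, 0.758, 0.652, 878.439], [0.0, 0.0, 0.0, 1.0]] 0.9960734049479166 ['frame', 'range_z', 'mtx', 'pose']
{'t': 0.1, 'joint_pos': array([ 1.22337482e+00,  1.24474677e-01,  1.65153159e+00,  7.52377504e-06,
        1.36748606e+00, -8.26109869e-02]), 'joint_velocities': array([-0.00057016, -0.00036961, -0.00386025,  0.0002244 , -0.0025896 ,
        0.00091451]), 'tau': array([ 6.48828991e-04, -4.24921167e+01, -3.66657650e+01,  1.76884760e-05,
        3.74882584e-03,  1.03357297e-05]), 'eef_pos': array([169.98136225, 626.85311992, 248.85684127]), 'tool_rot': array([[-9.65141657e-01,  2.61727252e-01, -6.53718511e-04],
       [ 2.61728017e-01,  9.65140023e-01, -1.78366503e-03],
       [ 1.64096150e-04, -1.89258588e-03, -9.99998196e-01]]), 'contact_force': array([0.71654662, 0.39747971, 0.51025555]), 'ft_torque': array([-0.02586391, -0.01370006, -0.03662346]), 'gripper_force': 0.0, 'grip_width': 85.47372402923544}
```
View pics/top0.png

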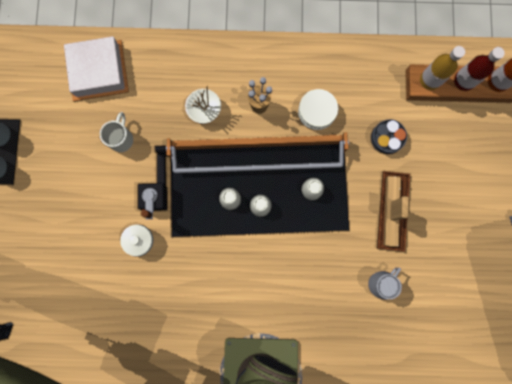

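View pics/side0.png

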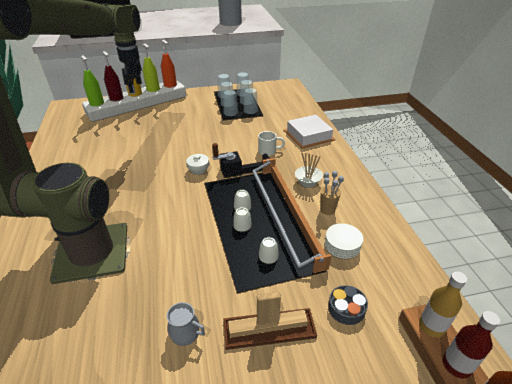

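The top view shows the mat at about (171,146)–(348,229), with three cups at (230,199), (261,205) and (312,188). The crank grip is at (148,195–211), and the holder with the straightedge is at (395,211). Next I measure positions.

Create h.py:
```python
import numpy as np,cv2
from bench import robot
def cloud(c):
    z=c["range_z"].astype(float);h,w=z.shape;v,u=np.mgrid[:h,:w];K=c["mtx"]
    p=np.stack([(u-K[0,2])/K[0,0]*z,-(v-K[1,2])/K[1,1]*z,-z],-1)
    return p@c["pose"][:3,:3].T+c["pose"][:3,3]
def ray(c,u,v,zp):
    K=c["mtx"];d=c["pose"][:3,:3]@np.array([(u-K[0,2])/K[0,0],-(v-K[1,2])/K[1,1],-1]);o=c["pose"][:3,3]
    return o+d*(zp-o[2])/d[2]
```

```bash
cat > m.py <<'E'
from h import *
for n in("top","side"):
    c=np.load(n+"0.npz");P=cloud(c);f=c["frame"].astype(int);X,Y,Z=P[...,0],P[...,1],P[...,2]
    roi=(X>250)&(X<900)&(abs(Y)<420)
    dark=(f.max(-1)<45)&roi&(Z<25)
    print(n,"table z",np.median(Z[roi&(f[...,2]>150)]), "matz",np.median(Z[dark]))
    k,l,s,_=cv2.connectedComponentsWithStats(dark.astype(np.uint8))
    i=1+np.argmax(s[1:,4]);r=cv2.minAreaRect(P[l==i][:,:2].astype(np.float32));print("mat",r,cv2.boxPoints(r).tolist())
    hsv=cv2.cvtColor(c["frame"],cv2.COLOR_BGR2HSV)
    def comps(m,nm,mn=15):
        k,l,s,_=cv2.connectedComponentsWithStats(m.astype(np.uint8))
        for i in range(1,k):
            if s[i,4]>=mn:
                q=P[l==i];vs,us=np.nonzero(l==i);r=cv2.minAreaRect(q[:,:2].astype(np.float32))
                print(nm,s[i,4],"px",us.mean().round(),vs.mean().round(),"mean",q.mean(0).round(1),"z",np.percentile(q[:,2],[2,98]).round(),"rect",np.round(r[0],1),np.round(r[1],1),round(r[2],1))
    comps(roi&(Z>25)&(Z<300)&(hsv[...,1]<60)&(hsv[...,2]>90),"whitegrey")
    comps(roi&(Z>54)&(hsv[...,1]<60)&(hsv[...,2]>90),"top>54",8)
    comps((X>250)&(X<800)&(Y<-250)&(Y>-500)&(Z>9)&(Z<200),"holderside",30)
    comps((X>250)&(X<800)&(Y<-250)&(Y>-500)&(Z>112)&(Z<200),"handletop",8)
    comps((X>250)&(X<800)&(Y>150)&(Y<420)&(Z>60)&(Z<200),"crank",8)
    comps((X>250)&(X<800)&(Y>150)&(Y<420)&(Z>120)&(Z<200),"griptop",8)
    comps(roi&(Z>26)&(Z<70)&(hsv[...,1]>100),"rail",100)
E
python3 m.py
```

```text
top table z 0.004771994058955897 matz 3.349171392172593
mat ((495.8739318847656, 19.053665161132812), (204.2083740234375, 515.7362060546875), 2.2246997356414795) [[383.8366394042969, 272.7638854980469], [403.8567810058594, -242.5836181640625], [607.9112548828125, -234.65655517578125], [587.89111328125, 280.6909484863281]]
whitegrey 28 px 262.0 80.0 mean [804.9  16.8 147.3] z [142. 152.] rect [805.3  16.7] [13.2 13.6] 1.2
whitegrey 29 px 251.0 83.0 mean [795.6  46.4 146.4] z [139. 152.] rect [795.8  46.3] [14.1 13.8] 53.7
whitegrey 29 px 269.0 89.0 mean [ 7.787e+02 -2.000e-01  1.471e+02] z [140. 152.] rect [ 7.788e+02 -2.000e-01] [11.4 13.7] 1.2
whitegrey 912 px 203.0 106.0 mean [763.  189.9  41.3] z [ 27. 118.] rect [763.7 190.1] [103.2 101.6] 15.8
whitegrey 35 px 251.0 93.0 mean [771.6  45.9 134.7] z [ 79. 151.] rect [780.   45.9] [42.8 13.5] 1.3
whitegrey 1175 px 318.0 108.0 mean [ 763.  -147.3   43.7] z [32. 51.] rect [ 763.7 -147.2] [111.1 111.2] 41.1
whitegrey 35 px 262.0 97.0 mean [761.3  16.8 133.1] z [ 75. 151.] rect [770.4  16.5] [41.6 17.2] 0.3
whitegrey 126 px 392.0 126.0 
[... 8575 characters left out ...]
nk 108 px 312.0 162.0 mean [771.2 180.6  97. ] z [ 62. 129.] rect [772.2 178.4] [19.9 45. ] 53.0
griptop 38 px 215.0 146.0 mean [434.8 311.4 131.9] z [122. 140.] rect [434.5 314.1] [25.7 19.4] 81.5
rail 943 px 300.0 217.0 mean [659.4 -20.1  44. ] z [27. 68.] rect [648.6  24.7] [ 52.1 523.3] 3.4
rail 159 px 328.0 204.0 mean [770.1   0.8  48.9] z [27. 69.] rect [771.5   3.6] [27.7 61.5] 62.9
rail 109 px 339.0 294.0 mean [ 672.8 -342.    42.1] z [32. 45.] rect [ 672.2 -341.3] [34.2 34.2] 43.9
rail 123 px 353.0 308.0 mean [ 691.9 -391.6   41.5] z [31. 45.] rect [ 692.6 -390.9] [30.9 30.8] 47.8
rail 964 px 267.0 322.0 mean [ 467.2 -374.    32.8] z [26. 65.] rect [ 469.8 -370.8] [ 38.3 199.5] 87.0
```

Units first: shifts go in units of 50 mm and turns go in units of 0.1 rad. So -81 mm is -1.62, -320 mm is -6.4, -0.324 rad is -3.24.

```bash
python3 steer.py '[[[-0.8, -0.54, 0], [0, 0, -0.5]], [[-1.6, -1.08, 0], [0, 0, -1]], [[-2.4, -1.62, 0], [0, 0, -1.5]], [[-3.2, -2.16, 0], [0, 0, -2]], [[-4, -2.7, 0], [0, 0, -2.5]], [[-4.8, -3.24, 0], [0, 0, -3.24]], [[-5.6, -3.78, 0], [0, 0, -3.24]], [[-6.4, -4.32, 0], [0, 0, -3.24]]]' 60; python3 steer.py '[[[-0.1, -0.3, 0], [0, 0, 0]], [[0, 0, 0], [0, 0, 0]]]'
python3 - <<'E'
from bench import robot
import numpy as np
s=robot.observe();print(s["eef_pos"],s["tool_rot"].round(4).tolist(),s["joint_pos"].round(2))
E
```

```text
t: 0.9
eef_pos: [423.2, 333.3, 249.6]
tool_rot: [[-0.998, -0.059, -0.0], [-0.059, 0.998, -0.0], [0.0, -0.0, -1.0]]
contact_force: [0.2, 0.6, -0.8]
grip_width: 60.0
gripper_force: 0.0
t: 1.1
eef_pos: [423.6, 332.5, 249.5]
tool_rot: [[-0.999, -0.053, -0.001], [-0.053, 0.999, -0.001], [0.001, -0.001, -1.0]]
contact_force: [0.4, 0.5, 0.9]
grip_width: 59.7
gripper_force: 0.0
[423.61579756 332.53992397 249.5332082 ] [[-0.9986, -0.0534, -0.0006], [-0.0534, 0.9986, -0.001], [0.0006, -0.0009, -1.0]] [ 0.57 -0.12  1.9  -0.    1.37 -1.06]
```

```bash
python3 steer.py '[[[-0.12, -0.16, 0.4], [0, 0, 0]], [[-0.22, -0.32, 1], [0, 0, 0]], [[-0.22, -0.32, 1.4], [0, 0, 0]], [[-0.22, -0.32, 1.4], [0, 0, 0]]]'
python3 - <<'E'
from h import *
for n in("top","side"):
    c=robot.camera(n)
    np.savez(f"{n}1.npz",**{k:c[k] for k in("frame","range_z","mtx","pose")})
    if n=="side": cv2.imwrite("pics/side1.png",cv2.resize(c["frame"][90:220,140:310],None,fx=4,fy=4))
    else: cv2.imwrite("pics/top1.png",cv2.resize(c["frame"][140:260,80:230],None,fx=4,fy=4))
E
```

```text
t: 1.5
eef_pos: [431.5, 319.5, 175.9]
tool_rot: [[-0.998, -0.06, -0.007], [-0.06, 0.998, -0.003], [0.007, -0.003, -1.0]]
contact_force: [-0.6, 0.2, 0.0]
grip_width: 60.2
gripper_force: 0.0
```

View pics/side1.png

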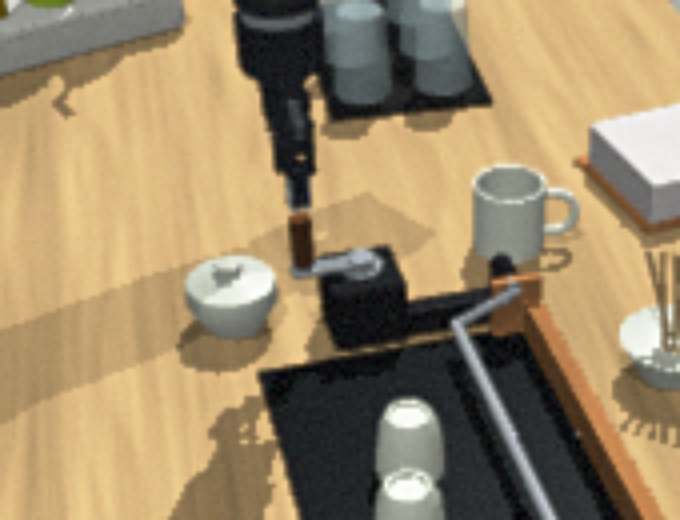

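The fingers (crop 300,190) are right above the grip (300,240), so I descend and close.

To row units: 69 mm is 1.38, 50 mm is 1.

```bash
python3 steer.py '[[[0, 0, 0.5], [0, 0, 0]], [[0, 0, 1], [0, 0, 0]], [[0, 0, 1.38], [0, 0, 0]], [[0, 0, 1.38], [0, 0, 0]]]'; python3 steer.py '[[[0, 0, 0], [0, 0, 0]], [[0, 0, 0], [0, 0, 0]], [[0, 0, 0], [0, 0, 0]], [[0, 0, 0], [0, 0, 0]], [[0, 0, 0], [0, 0, 0]]]' 15
```

```text
t: 2.0
eef_pos: [433.2, 319.9, 109.8]
tool_rot: [[-0.998, -0.06, -0.003], [-0.06, 0.998, -0.001], [0.003, -0.001, -1.0]]
contact_force: [-0.6, -0.1, -0.4]
grip_width: 59.9
gripper_force: 0.0
t: 2.5
eef_pos: [435.6, 320.4, 113.4]
tool_rot: [[-0.998, -0.059, 0.003], [-0.059, 0.998, 0.002], [-0.003, 0.001, -1.0]]
contact_force: [-1.3, -1.1, 7.3]
grip_width: 20.4
gripper_force: 58.4
```

To row units: -47.6 mm is -0.952, -38.9 mm is -0.778.

```bash
python3 steer.py '[[[-0.038, -0.284, 0], [0, 0, 0]], [[-0.148, -0.55, 0], [0, 0, 0]], [[-0.322, -0.778, 0], [0, 0, 0]], [[-0.55, -0.952, 0], [0, 0, 0]]]'; python3 steer.py '[[[0, 0, 0], [0, 0, 0]], [[0, 0, 0], [0, 0, 0]]]'
```

```text
t: 2.9
eef_pos: [464.0, 273.6, 113.3]
tool_rot: [[-0.998, -0.059, -0.003], [-0.059, 0.998, -0.0], [0.003, -0.0, -1.0]]
contact_force: [-7.3, -2.7, 11.1]
grip_width: 20.6
gripper_force: 59.0
t: 3.1
eef_pos: [465.9, 272.6, 113.4]
tool_rot: [[-0.998, -0.059, 0.002], [-0.059, 0.998, -0.003], [-0.002, -0.003, -1.0]]
contact_force: [-2.5, -8.1, 10.3]
grip_width: 20.7
gripper_force: 58.9
```

To row units: -82.5 mm is -1.65, -80.6 mm is -1.612.

```bash
python3 steer.py '[[[-0.266, -0.11, 0], [0, 0, 0]], [[-0.55, -0.148, 0], [0, 0, 0]], [[-0.834, -0.11, 0], [0, 0, 0]], [[-1.1, 0, 0], [0, 0, 0]], [[-1.328, 0.174, 0], [0, 0, 0]], [[-1.502, 0.402, 0], [0, 0, 0]], [[-1.612, 0.668, 0], [0, 0, 0]], [[-1.65, 0.952, 0], [0, 0, 0]]]'; python3 steer.py '[[[0, 0, 0], [0, 0, 0]], [[0, 0, 0], [0, 0, 0]]]'
```

```text
t: 3.9
eef_pos: [545.6, 326.0, 113.3]
tool_rot: [[-0.998, -0.058, 0.002], [-0.058, 0.998, -0.001], [-0.002, -0.001, -1.0]]
contact_force: [-4.1, -4.4, 9.0]
grip_width: 20.7
gripper_force: 58.8
t: 4.1
eef_pos: [545.3, 327.8, 113.4]
tool_rot: [[-0.998, -0.059, 0.003], [-0.059, 0.998, 0.003], [-0.003, 0.003, -1.0]]
contact_force: [-0.7, 1.1, 5.3]
grip_width: 20.3
gripper_force: 58.8
```

To row units: 82.5 mm is 1.65, 69.2 mm is 1.384.

```bash
python3 steer.py '[[[0.038, 0.284, 0], [0, 0, 0]], [[0.148, 0.55, 0], [0, 0, 0]], [[0.322, 0.778, 0], [0, 0, 0]], [[0.55, 0.952, 0], [0, 0, 0]], [[0.816, 1.062, 0], [0, 0, 0]], [[1.1, 1.1, 0], [0, 0, 0]], [[1.384, 1.062, 0], [0, 0, 0]], [[1.65, 0.952, 0], [0, 0, 0]]]'; python3 steer.py '[[[0.228, -0.174, 0], [0, 0, 0]], [[0.402, -0.402, 0], [0, 0, 0]], [[0.512, -0.668, 0], [0, 0, 0]], [[0.55, -0.952, 0], [0, 0, 0]], [[0.55, -0.952, 0], [0, 0, 0]], [[0.55, -0.952, 0], [0, 0, 0]], [[0.55, -0.952, 0], [0, 0, 0]]]'
```

```text
t: 4.9
eef_pos: [461.7, 368.7, 113.5]
tool_rot: [[-0.998, -0.06, 0.008], [-0.06, 0.998, 0.0], [-0.008, -0.0, -1.0]]
contact_force: [8.8, -5.9, 3.9]
grip_width: 20.7
gripper_force: 58.8
t: 5.6
eef_pos: [435.6, 319.4, 113.3]
tool_rot: [[-0.998, -0.059, 0.002], [-0.059, 0.998, 0.0], [-0.002, 0.0, -1.0]]
contact_force: [-0.7, -1.9, 9.8]
grip_width: 20.9
gripper_force: 59.3
```

```bash
python3 steer.py '[[[0, 0, 0], [0, 0, 0]], [[0, 0, 0], [0, 0, 0]], [[0, 0, 0], [0, 0, 0]], [[0, 0, 0], [0, 0, 0]]]' 60;python3 steer.py '[[[0, 0, -0.8], [0, 0, 0]], [[0, 0, -1.6], [0, 0, 0]], [[0, 0, -2.4], [0, 0, 0]], [[0, 0, -2.8], [0, 0, 0]], [[0, -0.4, -2.8], [0, 0, 0]], [[0, -1.3, -2.8], [0, 0, 0]], [[0, -2.3, -2.8], [0, 0, 0]], [[0, -3.3, -2.8], [0, 0, 0]]]'
python3 steer.py '[[[0, -1, 0], [0, 0, 0.6]], [[0, -2, 0], [0, 0, 1.17]], [[0, -3, 0], [0, 0, 1.17]], [[0, -4, 0], [0, 0, 1.17]], [[-0.1, -5, 0], [0, 0, 1.17]], [[-0.5, -6, 0], [0, 0, 1.17]], [[-0.9, -7, 0], [0, 0, 1.17]], [[-1.3, -8, 0], [0, 0, 1.17]]]'
python3 - <<'E'
from h import *
c=robot.camera("top");np.savez("top0.npz",**{k:c[k] for k in("frame","range_z","mtx","pose")})
cv2.imwrite("pics/top2.png",c["frame"]);s=robot.observe();print(s["eef_pos"],s["joint_pos"].round(2))
E
```

```text
t: 6.0
eef_pos: [434.0, 319.5, 110.4]
tool_rot: [[-0.998, -0.059, -0.001], [-0.059, 0.998, -0.001], [0.001, -0.001, -1.0]]
contact_force: [-0.5, 0.3, -0.0]
grip_width: 59.7
gripper_force: 0.0
t: 6.8
eef_pos: [443.7, 153.8, 250.7]
tool_rot: [[-0.998, -0.061, -0.0], [-0.061, 0.998, -0.0], [0.0, -0.0, -1.0]]
contact_force: [0.8, -1.0, -0.3]
grip_width: 60.1
gripper_force: 0.0
t: 7.6
eef_pos: [527.9, -231.8, 250.7]
tool_rot: [[-0.998, 0.058, -0.0], [0.058, 0.998, 0.0], [0.0, 0.0, -1.0]]
contact_force: [0.8, 0.7, 0.7]
grip_width: 59.9
gripper_force: 0.0
[ 529.96675478 -237.5994691   249.57707057] [-0.51 -0.03  1.81 -0.    1.36 -2.02]
```

View pics/top2.png

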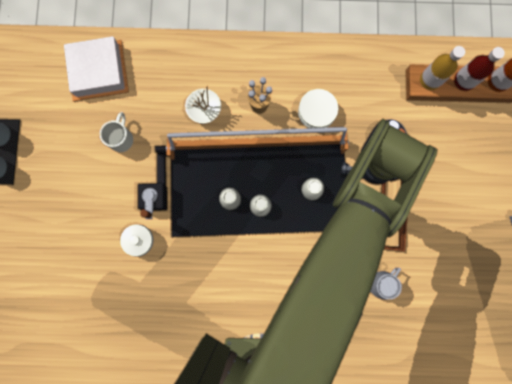

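The bar is up along the rail and the cups haven't moved. Next I move over the straightedge.

To row units: -132 mm is -2.64, 52 mm is 1.04.

```bash
python3 steer.py '[[[0.3, -0.8, 0], [0, 0, 0]], [[0.6, -1.6, 0], [0, 0, 0]], [[0.9, -2.4, 0], [0, 0, 0]], [[1.04, -2.64, 0.4], [0, 0, 0]], [[1.04, -2.64, 0.8], [0, 0, 0]], [[1.04, -2.64, 1.1], [0, 0, 0]], [[1.04, -2.64, 1.1], [0, 0, 0]], [[1.04, -2.64, 1.1], [0, 0, 0]]]'
python3 - <<'E'
from h import *
c=robot.camera("side");cv2.imwrite("pics/side2.png",cv2.resize(c["frame"][220:360,180:350],None,fx=4,fy=4));s=robot.observe();print(s["eef_pos"],s["joint_pos"].round(2))
E
```

```text
t: 8.45
eef_pos: [468.4, -358.0, 195.9]
tool_rot: [[-0.998, 0.057, -0.0], [0.057, 0.998, 0.0], [0.0, 0.0, -1.0]]
contact_force: [0.8, 0.3, 0.5]
grip_width: 60.1
gripper_force: 0.0
[ 468.74497753 -358.30745309  196.81943265] [-0.74  0.03  1.84 -0.    1.27 -2.26]
```

View pics/side2.png

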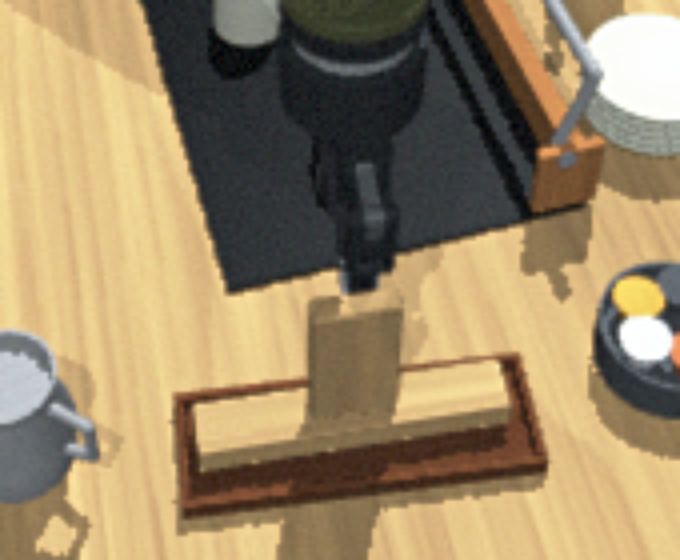

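The gripper sits over the handle, a little towards +y of it. I shift 8.5 mm, descend and grip.

```bash
python3 steer.py '[[[-0.02, -0.17, 0.4], [0, 0, 0]], [[-0.02, -0.17, 1], [0, 0, 0]], [[-0.02, -0.17, 1.5], [0, 0, 0]], [[-0.02, -0.17, 1.7], [0, 0, 0]], [[-0.02, -0.17, 1.7], [0, 0, 0]], [[-0.02, -0.17, 1.7], [0, 0, 0]]]'; python3 steer.py '[[[0, 0, 0], [0, 0, 0]], [[0, 0, 0], [0, 0, 0]], [[0, 0, 0], [0, 0, 0]], [[0, 0, 0], [0, 0, 0]], [[0, 0, 0], [0, 0, 0]], [[0, 0, 0], [0, 0, 0]]]' 12
```

```text
t: 9.1
eef_pos: [469.6, -367.6, 112.8]
tool_rot: [[-0.998, 0.057, 0.002], [0.057, 0.998, -0.002], [-0.002, -0.002, -1.0]]
contact_force: [-0.3, 0.7, -0.2]
grip_width: 60.0
gripper_force: 0.0
t: 9.7
eef_pos: [469.2, -367.8, 112.3]
tool_rot: [[-0.998, 0.058, 0.001], [0.058, 0.998, -0.002], [-0.002, -0.002, -1.0]]
contact_force: [-0.6, -1.0, 5.4]
grip_width: 17.2
gripper_force: 59.5
```

```bash
python3 steer.py '[[[0, 0, -0.6], [0, 0, 0]], [[0, 0, -1.4], [0, 0, 0]], [[0, 0, -2.2], [0, 0, 0]], [[0, 0, -2.4], [0, 0, 1]], [[0.18, 0.8, -2.4], [0, 0, 2.5]], [[0.36, 1.6, -2.4], [0, 0, 4]], [[0.54, 2.4, -2.4], [0, 0, 5.5]], [[0.72, 3.2, -2.4], [0, 0, 7]]]'
python3 - <<'E'
from h import *
s=robot.observe();R=s["tool_rot"];p=s["eef_pos"];O=np.array([553.4,21.3]);a=.0593
xs=np.array([np.cos(a),np.sin(a)]);ys=np.array([-xs[1],xs[0]])
for t in([-150,41],):
    w=O+t[0]*xs+t[1]*ys;print(p,s["joint_pos"].round(2),R.T@np.r_[w-p[:2],0], "rz",-(a-np.arctan2(R[1,1],R[0,1])))
E
```

```text
t: 10.5
eef_pos: [440.6, -203.2, 229.2]
tool_rot: [[-0.722, 0.692, -0.003], [0.692, 0.722, 0.002], [0.004, -0.0, -1.0]]
contact_force: [0.8, 1.4, -2.2]
grip_width: 17.2
gripper_force: 59.7
[ 440.58645505 -203.16012503  229.19202907] [-0.54 -0.24  2.03  0.    1.35 -1.35] [205.98943778 157.82218807   0.70985425] rz 0.746700413691926
```

To row units: 203 mm is 4.06, 160 mm is 3.2, 0.7 rad is 7.

```bash
python3 steer.py '[[[0.68, 0.52, 0], [0, 0, 1.5]], [[1.36, 1.04, 0], [0, 0, 3]], [[2.04, 1.56, 0], [0, 0, 4.5]], [[2.72, 2.08, 0], [0, 0, 6]], [[3.4, 2.6, 0], [0, 0, 7]], [[4.06, 3.2, 0], [0, 0, 7.55]], [[4.06, 3.2, 0], [0, 0, 7.55]], [[4.06, 3.2, 0], [0, 0, 7.55]]]'
cat > st.py <<'E'
from h import *
import sys
s=robot.observe();R=s["tool_rot"];p=s["eef_pos"];O=np.array([553.4,21.3]);a=.0593
xs=np.array([np.cos(a),np.sin(a)]);ys=np.array([-xs[1],xs[0]])
print("station",(p[:2]-O)@xs,(p[:2]-O)@ys,p[2],"yaw err",np.arctan2(R[1,1],R[0,1])-a,"F",s["contact_force"].round(1),"q",s["joint_pos"].round(2))
E
python3 st.py
python3 - <<'E'
from h import *
for n in("top","side"):
    c=robot.camera(n);cv2.imwrite(f"pics/{n}3.png",c["frame"])
E
```

```text
t: 11.3
eef_pos: [403.5, 51.7, 229.8]
tool_rot: [[-0.062, 0.998, -0.002], [0.998, 0.062, -0.0], [-0.0, -0.002, -1.0]]
contact_force: [-0.1, 0.4, -2.2]
grip_width: 17.4
gripper_force: 59.7
station -147.8832692025737 39.24445262436451 229.75022279532223 yaw err 0.0029014434555924215 F [-0.1  0.4 -2.2] q [-0.   -0.44  2.18 -0.    1.4  -0.07]
```

View pics/side3.png

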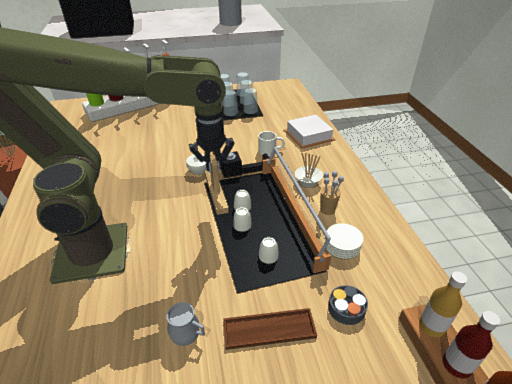

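Straightedge is held at side pixel (213,185) behind the cups, which haven't moved. Next I lower it and check.

To row units: 117 mm is 2.34, 105 mm is 2.1.

```bash
python3 steer.py '[[[0, 0, 0.8], [0, 0, 0]], [[0, 0, 1.6], [0, 0, 0]], [[0, 0, 2.1], [0, 0, 0]], [[0, 0, 2.34], [0, 0, 0]], [[0, 0, 2.34], [0, 0, 0]], [[0, 0, 2.34], [0, 0, 0]]]'; python3 st.py
python3 - <<'E'
from h import *
c=robot.camera("side");cv2.imwrite("pics/side4.png",cv2.resize(c["frame"][120:280,170:330],None,fx=3.6,fy=3.6))
E
```

```text
t: 12.0
eef_pos: [405.4, 49.7, 114.9]
tool_rot: [[-0.056, 0.998, 0.001], [0.998, 0.056, -0.0], [-0.0, 0.001, -1.0]]
contact_force: [0.4, 0.6, -1.9]
grip_width: 17.1
gripper_force: 59.7
station -146.06562234672774 37.109476562756036 114.94189576869113 yaw err -0.0029075481253003216 F [ 0.4  0.6 -1.9] q [-0.01 -0.32  2.3  -0.    1.16 -0.07]
```

View pics/side4.png

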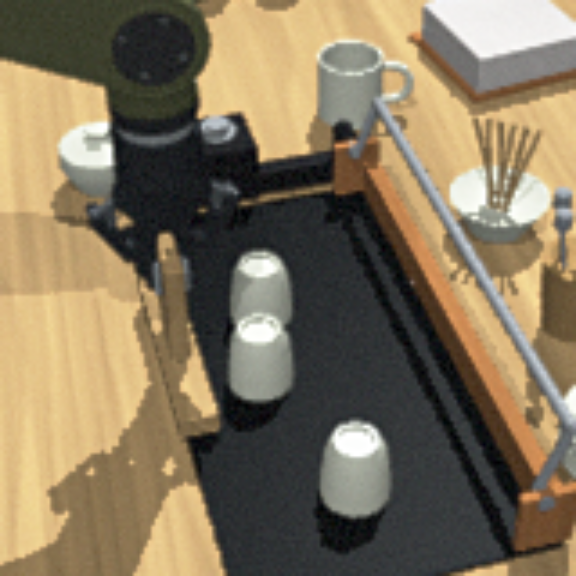

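The straightedge is upright behind the two left cups, and the foot just clears the mat, so I push slowly.

```bash
python3 steer.py '[[[0.04, 0.16, 0.04], [0, 0, 0]], [[0.06, 0.36, 0.04], [0, 0, 0]], [[0.06, 0.6, 0.04], [0, 0, 0]], [[0.06, 0.86, 0.04], [0, 0, 0]], [[0.06, 1.12, 0.04], [0, 0, 0]], [[0.06, 1.38, 0.04], [0, 0, 0]], [[0.06, 1.64, 0.04], [0, 0, 0]], [[0.06, 1.9, 0.04], [0, 0, 0]]]'; python3 st.py; python3 steer.py '[[[0, 0.26, 0], [0, 0, 0]], [[0, 0.52, 0], [0, 0, 0]], [[0, 0.76, 0], [0, 0, 0]], [[0, 0.98, 0], [0, 0, 0]], [[0, 1.16, 0], [0, 0, 0]], [[0, 1.3, 0], [0, 0, 0]], [[0, 1.36, 0], [0, 0, 0]], [[0, 1.36, 0], [0, 0, 0]]]'; python3 st.py
python3 - <<'E'
from h import *
c=robot.camera("top");np.savez("top0.npz",**{k:c[k] for k in("frame","range_z","mtx","pose")})
c=robot.camera("side");cv2.imwrite("pics/side5.png",cv2.resize(c["frame"][120:280,170:330],None,fx=3.6,fy=3.6))
E
```

```text
t: 12.85
eef_pos: [499.0, 59.3, 111.9]
tool_rot: [[-0.058, 0.998, -0.005], [0.998, 0.058, -0.0], [0.0, -0.005, -1.0]]
contact_force: [-6.1, 0.0, 2.2]
grip_width: 17.4
gripper_force: 60.2
station -52.075301425135166 41.16075401995856 111.88404343798072 yaw err -0.0008379102467608451 F [-6.1  0.   2.2] q [ 0.01 -0.07  2.09 -0.    1.12 -0.05]
t: 13.65
eef_pos: [567.7, 63.0, 112.0]
tool_rot: [[-0.058, 0.998, 0.001], [0.998, 0.058, 0.0], [0.0, 0.001, -1.0]]
contact_force: [-0.1, -0.6, -3.1]
grip_width: 17.2
gripper_force: 59.7
station 16.74563337665443 40.790524903431326 111.99990668517707 yaw err -0.0012889269843143272 F [-0.1 -0.6 -3.1] q [ 0.02  0.08  1.94  0.    1.12 -0.04]
```

View pics/side5.png

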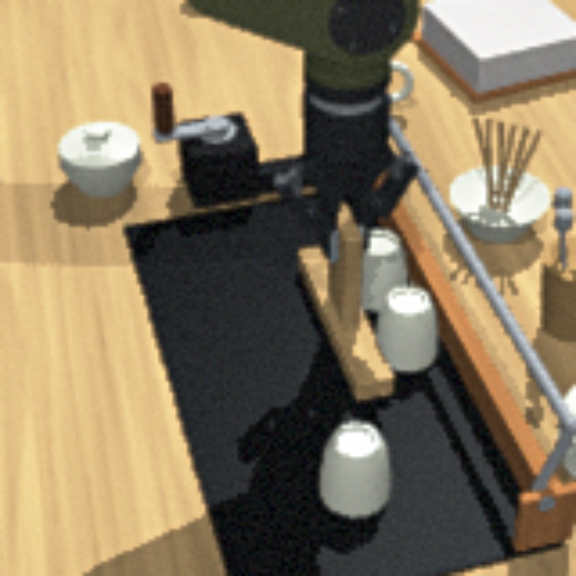

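Both cups are against the foot and nearly at the rail; I creep forward until contact shows.

To row units: 2 mm is 0.04, 4 mm is 0.08.

```bash
python3 steer.py '[[[0, 0.04, 0], [0, 0, 0]], [[0, 0.08, 0], [0, 0, 0]], [[0, 0.08, 0], [0, 0, 0]]]'; python3 steer.py '[[[0, 0.02, 0], [0, 0, 0]], [[0, 0.04, 0], [0, 0, 0]], [[0, 0.04, 0], [0, 0, 0]]]'|sed -n 4p;  python3 st.py
```

```text
t: 14.05
eef_pos: [570.5, 63.2, 112.2]
tool_rot: [[-0.058, 0.998, -0.001], [0.998, 0.058, -0.0], [-0.0, -0.001, -1.0]]
contact_force: [-3.5, -0.8, 1.1]
grip_width: 17.8
gripper_force: 60.0
contact_force: [-4.4, 0.0, 1.4]
station 21.53183289238509 40.79845716765736 112.10500467063427 yaw err -0.0013237515659567864 F [-4.4  0.   1.4] q [ 0.02  0.09  1.93 -0.    1.12 -0.04]
```

```bash
for i in 1; do python3 steer.py '[[[0, 0.02, 0], [0, 0, 0]], [[0, 0.04, 0], [0, 0, 0]], [[0, 0.04, 0], [0, 0, 0]]]'|sed -n 4p;  python3 st.py; done; python3 steer.py '[[[0, 0.02, 0], [0, 0, 0]], [[0, 0.03, 0], [0, 0, 0]], [[0, 0.03, 0], [0, 0, 0]]]'|sed -n 4p;  python3 st.py
```

```text
contact_force: [-4.5, -0.6, 0.5]
station 23.721818116858834 40.77646135640475 112.06055580955496 yaw err -0.0012747677448175232 F [-4.5 -0.6  0.5] q [ 0.02  0.09  1.93 -0.    1.12 -0.04]
contact_force: [-8.6, -0.4, 4.8]
station 24.279930136886456 40.747281748463934 112.04988768239541 yaw err -0.0009298948656912623 F [-8.6 -0.4  4.8] q [ 0.02  0.1   1.92 -0.    1.13 -0.04]
```

To row units: 1.5 mm is 0.03.

```bash
python3 steer.py '[[[0, 0.03, 0], [0, 0, 0]], [[0, 0.03, 0], [0, 0, 0]]]'|sed -n 4p;  python3 st.py; python3 steer.py '[[[0, -0.2, 0], [0, 0, 0]], [[0, -0.6, 0], [0, 0, 0]], [[0, -1.2, 0], [0, 0, 0]], [[0, -1.2, -0.8], [0, 0, 0]], [[0, -1.2, -1.8], [0, 0, 0]]]'; python3 steer.py '[[[-0.9, -0.4, 0], [0, 0, 0]], [[-1.8, -0.8, 0], [0, 0, 0]], [[-2.7, -1.2, 0], [0, 0, 0]], [[-3.6, -1.4, 0], [0, 0, 0]], [[-3.86, -1.44, 0], [0, 0, 0]], [[-3.86, -1.44, 0], [0, 0, 0]]]'; python3 st.py
python3 - <<'E'
from h import *
c=robot.camera("side");cv2.imwrite("pics/side6.png",cv2.resize(c["frame"][120:280,170:330],None,fx=3.6,fy=3.6))
c=robot.camera("top");P=cloud(c);f=c["frame"];hsv=cv2.cvtColor(f,cv2.COLOR_BGR2HSV);X,Y,Z=np.moveaxis(P,-1,0)
O=np.array([553.4,21.3]);a=.0593
m=(Z>48)&(Z<72)&(hsv[...,1]<60)&(hsv[...,2]>100)&(X>390)&(X<640)&(abs(Y-21)<240)
k,l,s,_=cv2.connectedComponentsWithStats(m.astype(np.uint8))
for i in range(1,k):
    if s[i,4]>30:
        q=P[l==i][:,:2]-O;q=q@np.array([[np.cos(a),-np.sin(a)],[np.sin(a),np.cos(a)]]);print(s[i,4],(q.min(0)+q.max(0))/2,np.ptp(q,axis=0))
E
```

```text
contact_force: [-10.8, -0.9, 5.7]
station 24.815532945955553 40.7059762381287 111.84856812662552 yaw err -0.0006110681271796481 F [-10.8  -0.9   5.7] q [ 0.02  0.1   1.92 -0.    1.13 -0.04]
t: 15.65
eef_pos: [514.9, 60.1, 198.3]
tool_rot: [[-0.058, 0.998, -0.006], [0.998, 0.058, 0.0], [0.0, -0.006, -1.0]]
contact_force: [0.9, 0.5, -1.5]
grip_width: 17.0
gripper_force: 59.9
t: 16.25
eef_pos: [457.7, -138.5, 202.4]
tool_rot: [[-0.054, 0.999, 0.003], [0.999, 0.054, -0.001], [-0.001, 0.003, -1.0]]
contact_force: [0.1, 1.1, -2.0]
grip_width: 17.2
gripper_force: 60.0
station -104.97810997467388 -153.8934935948191 202.4201582193295 yaw err -0.00498248958696787 F [ 0.1  1.1 -2. ] q [-0.41 -0.24  2.08  0.    1.3  -0.46]
247 [67.73223997 84.36480748] [46.92438602 51.37777543]
237 [65.33687432 -3.17086399] [42.73194436 49.2663685 ]
47 [ -26.24878049 -138.9682377 ] [32.57895328 21.05128836]
```

View pics/side6.png

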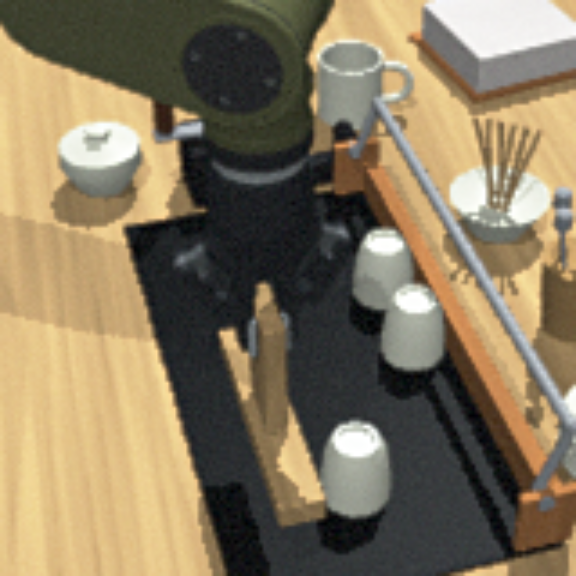

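The first two cups are at the rail, and the straightedge is above and behind the third one. I descend and push it.

To row units: 90 mm is 1.8, 88 mm is 1.76.

```bash
python3 steer.py '[[[0, 0, 0.8], [0, 0, 0]], [[0, 0, 1.5], [0, 0, 0]], [[0, 0, 1.76], [0, 0, 0]], [[0, 0, 1.8], [0, 0, 0]], [[0, 0, 1.8], [0, 0, 0]]]'|tail -6; python3 steer.py '[[[0, 0.2, 0], [0, 0, 0]], [[0, 0.46, 0], [0, 0, 0]], [[0, 0.72, 0], [0, 0, 0]], [[0, 0.98, 0], [0, 0, 0]], [[0, 1.24, 0], [0, 0, 0]], [[0, 1.5, 0], [0, 0, 0]], [[0, 1.76, 0], [0, 0, 0]], [[0, 2, 0], [0, 0, 0]]]'|tail -3; python3 st.py;  python3 steer.py '[[[0, 0.18, 0], [0, 0, 0]], [[0, 0.34, 0], [0, 0, 0]], [[0, 0.46, 0], [0, 0, 0]], [[0, 0.52, 0], [0, 0, 0]], [[0, 0.56, 0], [0, 0, 0]], [[0, 0.56, 0], [0, 0, 0]]]'|tail -3; python3 st.py
```

```text
t: 16.85
eef_pos: [458.1, -136.0, 112.4]
tool_rot: [[-0.06, 0.998, 0.001], [0.998, 0.06, -0.0], [-0.0, 0.001, -1.0]]
contact_force: [0.8, -0.0, -2.2]
grip_width: 17.5
gripper_force: 59.9
contact_force: [-3.4, 0.4, -0.7]
grip_width: 17.4
gripper_force: 60.2
station -3.9787806267277173 -152.1329077325007 111.85701306438067 yaw err -0.0012411375953197065 F [-3.4  0.4 -0.7] q [-0.32  0.08  1.94  0.    1.12 -0.38]
contact_force: [-0.3, 0.5, -2.3]
grip_width: 17.0
gripper_force: 59.9
station 23.03789633465481 -152.22486538584835 111.99947309774755 yaw err -0.0013883661303995473 F [-0.3  0.5 -2.3] q [-0.31  0.14  1.88  0.    1.12 -0.36]
```

To row units: 1.5 mm is 0.03, 1 mm is 0.02.

```bash
python3 steer.py '[[[0, 0.02, 0], [0, 0, 0]], [[0, 0.03, 0], [0, 0, 0]], [[0, 0.03, 0], [0, 0, 0]]]'|sed -n 4p;  python3 st.py; python3 steer.py '[[[0, 0.02, 0], [0, 0, 0]], [[0, 0.03, 0], [0, 0, 0]], [[0, 0.03, 0], [0, 0, 0]]]'|sed -n 4p;  python3 st.py
```

```text
contact_force: [-3.4, 0.2, -1.4]
station 23.88208685942537 -152.23035601383884 112.02431395595944 yaw err -0.0014002329523489718 F [-3.4  0.2 -1.4] q [-0.31  0.14  1.88 -0.    1.13 -0.36]
contact_force: [-7.3, -0.0, 3.4]
station 24.486519557383858 -152.26171792366026 112.09415820463889 yaw err -0.0011415169754217108 F [-7.3 -0.   3.4] q [-0.31  0.14  1.87 -0.    1.13 -0.36]
```

```bash
python3 steer.py '[[[0, 0.02, 0], [0, 0, 0]], [[0, 0.03, 0], [0, 0, 0]], [[0, 0.03, 0], [0, 0, 0]]]'|sed -n 4p;  python3 st.py
```

```text
contact_force: [-10.1, -0.7, 5.7]
station 25.024079254629942 -152.26029132004015 112.11237108309565 yaw err -0.0009924331426494834 F [-10.1  -0.7   5.7] q [-0.3   0.15  1.87 -0.    1.13 -0.36]
```

All three are pressed to the rail. I back off, lift and check.

Units first: shifts go in units of 50 mm and turns go in units of 0.1 rad. So -120 mm is -2.4, -40 mm is -0.8.

```bash
python3 steer.py '[[[0, -0.2, 0], [0, 0, 0]], [[0, -0.6, 0], [0, 0, 0]], [[0, -1.4, 0], [0, 0, 0]], [[0, -2, -0.8], [0, 0, 0]], [[0, -2.2, -1.8], [0, 0, 0]], [[0, -2.2, -2.4], [0, 0, 0]], [[-0.4, -2.2, -2.4], [0, 0, 0]], [[-0.4, -2.2, -2.4], [0, 0, 0]]]'; python3 st.py
cat > cups.py <<'E'
from h import *
O=np.array([553.4,21.3]);a=.0593
A=np.array([[np.cos(a),-np.sin(a)],[np.sin(a),np.cos(a)]])
for n in("top","side"):
    c=robot.camera(n);P=cloud(c);f=c["frame"];hsv=cv2.cvtColor(f,cv2.COLOR_BGR2HSV);X,Y,Z=np.moveaxis(P,-1,0)
    cv2.imwrite(f"pics/{n}_last.png",f)
    m=(Z>60)&(Z<72)&(hsv[...,1]<60)&(hsv[...,2]>100)&(X>390)&(X<640)&(abs(Y-21)<235)
    k,l,s,_=cv2.connectedComponentsWithStats(m.astype(np.uint8))
    for i in range(1,k):
        if s[i,4]>20:
            q=(P[l==i][:,:2]-O)@A;print(n,s[i,4],((q.min(0)+q.max(0))/2).round(1),np.ptp(q,axis=0).round(1))
E
python3 cups.py
```

```text
t: 19.95
eef_pos: [482.1, -156.9, 234.3]
tool_rot: [[-0.057, 0.998, 0.006], [0.998, 0.057, -0.003], [-0.003, 0.006, -1.0]]
contact_force: [0.5, 1.6, -2.9]
grip_width: 17.2
gripper_force: 60.2
station -81.69510961069179 -173.67777004446586 234.34813158112235 yaw err -0.0027444461010690535 F [ 0.5  1.6 -2.9] q [-0.42 -0.19  1.98 -0.    1.34 -0.48]
top 143 [ 68.2 112.1] [40.1 40.4]
top 139 [67.6 -3.1] [36.  43.1]
top 92 [  63.  -155.3] [29.  40.2]
side 93 [ 67.5 -10.9] [37.1 44.2]
side 86 [  62.3 -162.3] [29.6 38.1]
```

View pics/side_last.png

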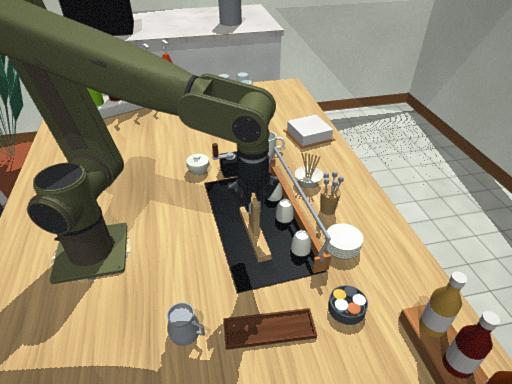

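Cup 1 has slid along the row from y 84 to y 112 (the knock). I remeasure more carefully.

```bash
sed -i 's/X<640/X<665/; s/>60)&(Z<72)/>56)\&(Z<74)/' cups.py; python3 cups.py
python3 - <<'E'
import cv2
f=cv2.imread("pics/top_last.png");cv2.imwrite("pics/topc.png",cv2.resize(f[120:250,140:360],None,fx=3.6,fy=3.6))
E
```

```text
top 204 [  70.8 -155.6] [45.  46.3]
top 203 [70.1 -4.2] [44.5 46. ]
top 195 [ 68.1 112.4] [44.5 45.7]
side 121 [69.2 -9.6] [45.1 47.7]
side 161 [  69.1 -164.2] [46.7 43.8]
```

View pics/topc.png

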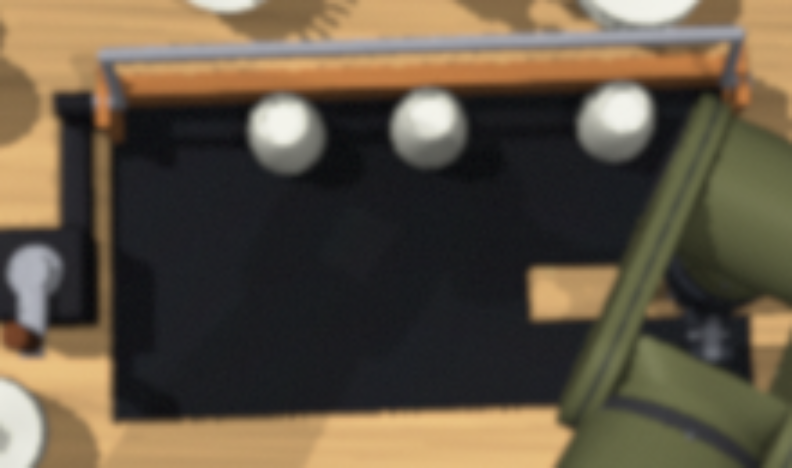

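Cup 1 stands about 2 mm off the line. I push it once more to be safe.

```bash
python3 steer.py '[[[0.8, 0, 0], [0, 0, 0]], [[1.7, 0.2, 0], [0, 0, 0]], [[2.6, 0.4, 0], [0, 0, 0]], [[3.5, 0.6, 0], [0, 0, 0]], [[4.4, 0.72, 0], [0, 0, 0]], [[5.2, 0.72, 0], [0, 0, 0]], [[5.58, 0.72, 0], [0, 0, 0]], [[5.58, 0.72, 0], [0, 0, 0]]]'|tail -6; python3 steer.py '[[[0, 0, 0], [0, 0, 0]], [[0, 0, 0], [0, 0, 0]], [[0, 0, 0.8], [0, 0, 0]], [[0, 0, 1.6], [0, 0, 0]], [[0, 0, 2.2], [0, 0, 0]], [[0, 0, 2.42], [0, 0, 0]], [[0, 0, 2.42], [0, 0, 0]]]'|tail -3; python3 st.py
```

```text
t: 20.95
eef_pos: [499.9, 128.1, 230.9]
tool_rot: [[-0.063, 0.998, -0.002], [0.998, 0.063, 0.001], [0.001, -0.002, -1.0]]
contact_force: [-0.1, -1.2, -2.4]
grip_width: 17.5
gripper_force: 60.2
contact_force: [0.3, 0.0, -1.0]
grip_width: 17.7
gripper_force: 60.3
station -46.14981424908077 105.75350492354761 111.25570358440393 yaw err -0.003082944463374697 F [ 0.3  0.  -1. ] q [ 0.14 -0.04  2.07 -0.    1.12  0.08]
```

```bash
python3 steer.py '[[[0, 0.2, 0], [0, 0, 0]], [[0, 0.44, 0], [0, 0, 0]], [[0, 0.68, 0], [0, 0, 0]], [[0, 0.92, 0], [0, 0, 0]], [[0, 1.12, 0], [0, 0, 0]], [[0, 1.28, 0], [0, 0, 0]], [[0, 1.36, 0], [0, 0, 0]], [[0, 1.36, 0], [0, 0, 0]]]'|tail -3; python3 st.py; python3 steer.py '[[[0, 0.02, 0], [0, 0, 0]], [[0, 0.04, 0], [0, 0, 0]], [[0, 0.04, 0], [0, 0, 0]]]'|sed -n 4p;  python3 st.py
```

```text
contact_force: [-0.6, 0.9, -2.8]
grip_width: 17.1
gripper_force: 60.3
station 21.998448260286548 106.79375848713822 110.86453300647852 yaw err -0.001285881735537453 F [-0.6  0.9 -2.8] q [ 0.13  0.11  1.92 -0.    1.12  0.07]
contact_force: [-1.8, -0.4, -1.6]
station 23.050971019010944 106.80958716603801 110.81957872593904 yaw err -0.001207985023277805 F [-1.8 -0.4 -1.6] q [0.13 0.11 1.91 0.   1.12 0.07]
```

To row units: 1.5 mm is 0.03, 1 mm is 0.02.

```bash
python3 steer.py '[[[0, 0.02, 0], [0, 0, 0]], [[0, 0.03, 0], [0, 0, 0]], [[0, 0.03, 0], [0, 0, 0]]]'|sed -n 4p;  python3 st.py;  python3 steer.py '[[[0, 0.02, 0], [0, 0, 0]], [[0, 0.03, 0], [0, 0, 0]], [[0, 0.03, 0], [0, 0, 0]]]'|sed -n 4p;  python3 st.py
```

```text
contact_force: [-6.3, -0.7, 2.0]
station 23.674463463951785 106.81923814025609 110.89294951215678 yaw err -0.0012108052042179573 F [-6.3 -0.7  2. ] q [0.13 0.11 1.91 0.   1.12 0.07]
contact_force: [-9.1, -0.2, 5.1]
station 24.197336253450207 106.84173176237655 110.92883967037453 yaw err -0.0010855285686179605 F [-9.1 -0.2  5.1] q [0.13 0.11 1.91 0.   1.13 0.07]
```

```bash
python3 steer.py '[[[0, 0, 0], [0, 0, 0]], [[0, 0, 0], [0, 0, 0]], [[0, -0.16, 0], [0, 0, 0]], [[0, -0.5, 0], [0, 0, 0]], [[0, -1.2, 0], [0, 0, 0]], [[0, -1.6, -0.8], [0, 0, 0]], [[0, -1.8, -1.8], [0, 0, 0]], [[0, -1.8, -2.4], [0, 0, 0]]]'|tail -3; python3 steer.py '[[[-0.9, -0.1, 0], [0, 0, 0]], [[-1.8, -0.2, 0], [0, 0, 0]], [[-2.7, -0.3, 0], [0, 0, 0]], [[-3.6, -0.4, 0], [0, 0, 0]], [[-4.5, -0.5, 0], [0, 0, 0]], [[-5.4, -0.5, 0], [0, 0, 0]], [[-6, -0.5, 0], [0, 0, 0]], [[-6, -0.5, 0], [0, 0, 0]]]'|tail -3;python3 steer.py '[[[0, 0, 0], [0, 0, 0]], [[0, 0, 0], [0, 0, 0]]]'|tail -3; python3 st.py;python3 cups.py
```

```text
contact_force: [1.4, 0.0, -1.9]
grip_width: 17.3
gripper_force: 60.4
contact_force: [0.3, 1.6, -1.2]
grip_width: 17.1
gripper_force: 60.3
contact_force: [0.0, 0.8, -2.6]
grip_width: 17.2
gripper_force: 60.3
station -88.66056547675376 -192.41097075481733 230.9568375646319 yaw err -0.0006235681651417177 F [ 0.   0.8 -2.6] q [-0.46 -0.18  1.98  0.    1.34 -0.52]
top 196 [  69.9 -155.9] [47.3 46.1]
top 203 [68.7 -4.5] [47. 46.]
top 195 [ 69.3 112.5] [47.2 45.8]
side 27 [ 76.4 111. ] [32.8 37.6]
side 117 [70.  -8.7] [46.1 43.6]
side 154 [  69.4 -163.3] [47.5 43.6]
```

```bash
cat > go.py <<'E'
from h import *
import sys
s=robot.observe();R=s["tool_rot"];p=s["eef_pos"];t=np.array([float(v) for v in sys.argv[1:4]])
print(p.round(1),"tool delta",(R.T@(t-p)).round(1),"phi",np.arctan2(R[1,1],R[0,1]).round(4),"F",s["contact_force"].round(1),s["joint_pos"].round(2))
E
python3 steer.py '[[[-0.2, -0.1, 0], [0, 0, -1.5]], [[-0.4, -0.2, 0], [0, 0, -3]], [[-0.8, -0.2, 0], [0, 0, -4.5]], [[-1.2, -0.2, 0], [0, 0, -6]], [[-1.6, -0.2, 0], [0, 0, -7.5]], [[-2, -0.2, 0], [0, 0, -9]], [[-2.4, -0.2, 0], [0, 0, -10.5]], [[-2.8, -0.2, 0], [0, 0, -12]]]'|tail -3;python3 steer.py '[[[0, 0, 0], [0, 0, -1.5]], [[0, 0, 0], [0, 0, -2.5]], [[0, 0, 0], [0, 0, -2.5]], [[0, 0, 0], [0, 0, -2.5]], [[0, 0, 0], [0, 0, -2.5]]]'|tail -3; python3 go.py 471 -371 112.5
```

```text
contact_force: [0.3, 0.3, -1.6]
grip_width: 17.3
gripper_force: 60.3
contact_force: [0.1, -0.5, -2.9]
grip_width: 17.7
gripper_force: 60.3
[ 474.6 -316.5  231.1] tool delta [  0.2 -54.6 118.6] phi 1.5075 F [ 0.1 -0.5 -2.9] [-0.68 -0.04  1.85  0.    1.33 -2.19]
```

To row units: 98 mm is 1.96, 85 mm is 1.7, 0.015 rad is 0.15.

```bash
python3 steer.py '[[[0, -0.54, 0], [0, 0, 0]], [[0, -1.092, 0], [0, 0, 0.15]], [[0, -1.092, 0.6], [0, 0, 0.15]], [[0, -1.092, 1.2], [0, 0, 0.15]], [[0, -1.092, 1.7], [0, 0, 0.15]], [[0, -1.092, 1.96], [0, 0, 0.15]], [[0, -1.092, 1.96], [0, 0, 0.15]], [[0, -1.092, 1.96], [0, 0, 0.15]]]'|tail -3; python3 go.py 471 -371 112.5
python3 - <<'E'
from h import *
c=robot.camera("side");cv2.imwrite("pics/side7.png",cv2.resize(c["frame"][220:360,180:350],None,fx=4,fy=4))
E
```

```text
contact_force: [-0.4, -1.0, -1.2]
grip_width: 17.3
gripper_force: 60.3
[ 471.5 -371.8  134.1] tool delta [ 0.6  0.8 21.6] phi 1.493 F [-0.4 -1.  -1.2] [-0.76  0.11  1.86 -0.    1.16 -2.25]
```

View pics/side7.png

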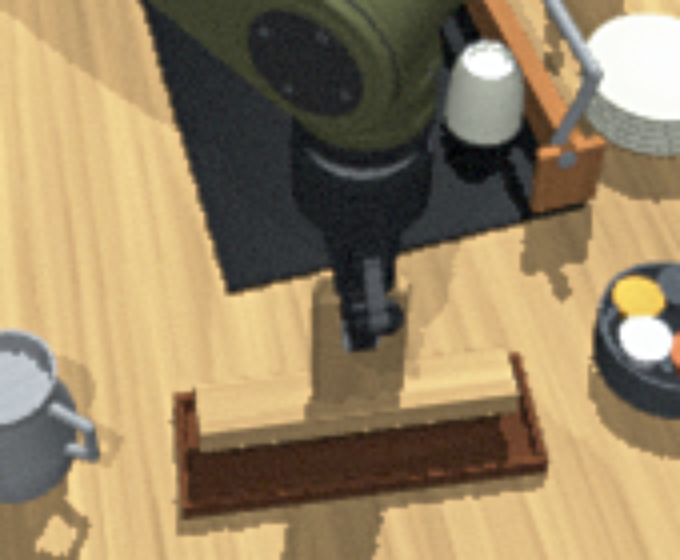

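The straightedge is over the tray, between the end rims (crop x 200–515 inside 190–530). I lower and release it.

```bash
python3 steer.py '[[[0, 0, 0.16], [0, 0, 0]], [[0, 0, 0.32], [0, 0, 0]], [[0, 0, 0.4], [0, 0, 0]], [[0, 0, 0.4], [0, 0, 0]], [[0, 0, 0.4], [0, 0, 0]]]'|tail -6; python3 go.py 471 -371 112.5; python3 steer.py '[[[0, 0, 0.02], [0, 0, 0]], [[0, 0, 0.04], [0, 0, 0]], [[0, 0, 0.04], [0, 0, 0]]]'|sed -n 2,4p
```

```text
t: 27.9
eef_pos: [471.0, -371.5, 112.9]
tool_rot: [[-0.997, 0.078, 0.0], [0.078, 0.997, 0.0], [-0.0, 0.0, -1.0]]
contact_force: [-0.3, -0.2, -2.2]
grip_width: 17.4
gripper_force: 60.4
[ 471.  -371.5  112.9] tool delta [0.  0.5 0.4] phi 1.4929 F [-0.3 -0.2 -2.2] [-0.76  0.14  1.88  0.    1.13 -2.25]
eef_pos: [471.0, -371.8, 112.4]
tool_rot: [[-0.997, 0.077, -0.0], [0.077, 0.997, -0.0], [0.0, -0.0, -1.0]]
contact_force: [-4.7, 2.3, 4.8]
```

To row units: -1 mm is -0.02.

```bash
python3 steer.py '[[[0, 0, -0.02], [0, 0, 0]], [[0, 0, -0.02], [0, 0, 0]], [[0, 0, -0.02], [0, 0, 0]], [[0, 0, -0.02], [0, 0, 0]], [[0, 0, -0.02], [0, 0, 0]], [[0, 0, -0.02], [0, 0, 0]]]' 60|tail -3; python3 steer.py '[[[0, 0, -0.6], [0, 0, 0]], [[0, 0, -1.5], [0, 0, 0]], [[0, 0, -2.5], [0, 0, 0]], [[0, 0, -2.8], [0, 0, 0]], [[0, 0.6, -2.8], [0, 0, -0.3]], [[0, 1.5, -2.8], [0, 0, -0.8]], [[0, 2.4, -2.8], [0, 0, -1.3]], [[0, 3.4, -2.8], [0, 0, -1.95]]]'|tail -3;  python3 steer.py '[[[0, 0.9, 0], [0, 0, 0]], [[0, 1.8, 0], [0, 0, 0]], [[0, 2.7, 0], [0, 0, 0]], [[0, 3.6, 0], [0, 0, 0]], [[0, 4.5, 0], [0, 0, 0]], [[0, 5.4, 0], [0, 0, 0]], [[0, 5.8, 0], [0, 0, 0]], [[0, 5.8, 0], [0, 0, 0]]]'|tail -3
cat > obj.py <<'E'
from h import *
for n in("top","side"):
    c=robot.camera(n);P=cloud(c);X,Y,Z=np.moveaxis(P,-1,0);cv2.imwrite(f"pics/{n}_h.png",c["frame"])
    for nm,lo,hi in(("handle",112,150),("all",9,150)):
        m=(X>340)&(X<620)&(Y<-290)&(Y>-440)&(Z>lo)&(Z<hi)
        if m.sum()>10:print(n,nm,m.sum(),cv2.minAreaRect(P[m][:,:2].astype(np.float32)),np.percentile(Z[m],98))
E
python3 obj.py; python3 cups.py; python3 go.py 435.4 319.8 250
```

```text
contact_force: [0.2, 0.2, -0.8]
grip_width: 60.1
gripper_force: 0.0
contact_force: [0.3, 0.6, -0.1]
grip_width: 59.9
gripper_force: 0.0
contact_force: [0.1, 0.4, 0.8]
grip_width: 59.6
gripper_force: 0.0
top handle 190 ((471.2242736816406, -369.30865478515625), (19.179988861083984, 56.04549026489258), 87.25930786132812) 138.89640573092143
top all 1595 ((472.419677734375, -373.7049560546875), (82.13401794433594, 230.2494659423828), 84.99651336669922) 136.33748684494824
side handle 280 ((470.802734375, -373.9307556152344), (20.162118911743164, 54.76556396484375), 88.80360412597656) 139.24423205985826
side all 2512 ((472.28594970703125, -378.1212463378906), (82.74058532714844, 229.98915100097656), 85.12248992919922) 137.20099650162692
top 199 [  69.4 -156. ] [47.8 46.7]
top 200 [68.7 -2.9] [46.9 48.4]
top 196 [ 69.3 112.3] [46.9 45.2]
side 107 [ 67. 106.] [47.1 47.4]
side 125 [ 69.5 -11. ] [48.4 45.2]
side 155 [  67.9 -162.6] [46.9 43.1]
[450.4  85.1 251.8] tool delta [-12.3 234.9   1.7] phi 1.6868 F [ 0.1  0.5 -0.2] [ 0.07 -0.32  2.06 -0.    1.4  -1.62]
```

The straightedge is back in its holder, about 4 mm from centre, and the row is intact. Next is the crank.

To row units: -4 mm is -0.08, 235 mm is 4.7, 0.057 rad is 0.57.

```bash
python3 steer.py '[[[-0.04, 0.9, 0], [0, 0, 0.57]], [[-0.08, 1.8, 0], [0, 0, 0.57]], [[-0.14, 2.7, 0], [0, 0, 0.57]], [[-0.18, 3.6, 0], [0, 0, 0.57]], [[-0.24, 4.4, 0], [0, 0, 0.57]], [[-0.246, 4.7, 0], [0, 0, 0.57]], [[-0.246, 4.7, 0.6], [0, 0, 0.57]], [[-0.246, 4.7, 1.2], [0, 0, 0.57]]]'|tail -3;  python3 steer.py '[[[0, 0, 0], [0, 0, 0]], [[0, 0, 0], [0, 0, 0]]]' |tail -3; python3 go.py 435.2 319.8 110.5
```

```text
contact_force: [-0.7, -0.0, -1.3]
grip_width: 59.9
gripper_force: 0.0
contact_force: [0.2, 0.6, 0.6]
grip_width: 60.0
gripper_force: 0.0
[435.4 319.6 191.8] tool delta [ 0.1  0.2 81.3] phi 1.6292 F [0.2 0.6 0.6] [ 0.53 -0.07  1.95 -0.    1.27 -1.1 ]
```

To row units: 81 mm is 1.62, 78 mm is 1.56.

```bash
python3 steer.py '[[[0, 0, 0.6], [0, 0, 0]], [[0, 0, 1.2], [0, 0, 0]], [[0, 0, 1.56], [0, 0, 0]], [[0, 0, 1.62], [0, 0, 0]], [[0, 0, 1.62], [0, 0, 0]]]'|tail -3; python3 steer.py '[[[0, 0, 0], [0, 0, 0]], [[0, 0, 0], [0, 0, 0]], [[0, 0, 0], [0, 0, 0]], [[0, 0, 0], [0, 0, 0]], [[0, 0, 0], [0, 0, 0]]]' 15|tail -6; python3 steer.py '[[[-0.038, 0.284, 0], [0, 0, 0]], [[-0.148, 0.55, 0], [0, 0, 0]], [[-0.322, 0.778, 0], [0, 0, 0]], [[-0.55, 0.952, 0], [0, 0, 0]]]'; python3 steer.py '[[[0, 0, 0], [0, 0, 0]], [[0, 0, 0], [0, 0, 0]]]'
```

```text
contact_force: [-0.8, -0.6, 0.2]
grip_width: 60.3
gripper_force: 0.0
t: 32.6
eef_pos: [436.0, 321.1, 112.9]
tool_rot: [[-0.998, -0.06, 0.002], [-0.06, 0.998, 0.001], [-0.002, 0.001, -1.0]]
contact_force: [-0.6, -2.4, 7.1]
grip_width: 20.5
gripper_force: 58.4
t: 33.0
eef_pos: [461.5, 368.6, 112.7]
tool_rot: [[-0.998, -0.062, 0.004], [-0.062, 0.998, -0.005], [-0.003, -0.005, -1.0]]
contact_force: [3.6, -14.1, 7.9]
grip_width: 20.7
gripper_force: 58.9
t: 33.2
eef_pos: [462.8, 369.2, 112.9]
tool_rot: [[-0.998, -0.061, 0.007], [-0.061, 0.998, -0.002], [-0.007, -0.002, -1.0]]
contact_force: [7.0, -5.8, 4.5]
grip_width: 20.8
gripper_force: 58.7
```

To row units: -82.5 mm is -1.65, -80.6 mm is -1.612.

```bash
python3 steer.py '[[[-0.266, 0.11, 0], [0, 0, 0]], [[-0.55, 0.148, 0], [0, 0, 0]], [[-0.834, 0.11, 0], [0, 0, 0]], [[-1.1, 0, 0], [0, 0, 0]], [[-1.328, -0.174, 0], [0, 0, 0]], [[-1.502, -0.402, 0], [0, 0, 0]], [[-1.612, -0.668, 0], [0, 0, 0]], [[-1.65, -0.952, 0], [0, 0, 0]]]'|sed -n 2,4p; python3 steer.py '[[[0, 0, 0], [0, 0, 0]], [[0, 0, 0], [0, 0, 0]]]'
```

```text
eef_pos: [545.6, 328.7, 112.9]
tool_rot: [[-0.998, -0.06, 0.002], [-0.06, 0.998, 0.004], [-0.002, 0.004, -1.0]]
contact_force: [-2.3, 5.0, 4.9]
t: 34.2
eef_pos: [545.8, 326.9, 112.9]
tool_rot: [[-0.998, -0.06, 0.002], [-0.06, 0.998, -0.0], [-0.002, -0.0, -1.0]]
contact_force: [-0.6, -2.4, 6.9]
grip_width: 20.5
gripper_force: 59.5
```

```bash
python3 cups.py; python3 steer.py '[[[0.038, -0.284, 0], [0, 0, 0]], [[0.148, -0.55, 0], [0, 0, 0]], [[0.322, -0.778, 0], [0, 0, 0]], [[0.55, -0.952, 0], [0, 0, 0]], [[0.816, -1.062, 0], [0, 0, 0]], [[1.1, -1.1, 0], [0, 0, 0]], [[1.384, -1.062, 0], [0, 0, 0]], [[1.65, -0.952, 0], [0, 0, 0]]]'|sed -n 2,4p; python3 steer.py '[[[0.228, 0.174, 0], [0, 0, 0]], [[0.402, 0.402, 0], [0, 0, 0]], [[0.512, 0.668, 0], [0, 0, 0]], [[0.55, 0.952, 0], [0, 0, 0]], [[0.55, 0.952, 0], [0, 0, 0]], [[0.55, 0.952, 0], [0, 0, 0]]]'
```

```text
top 153 [  75.8 -155.7] [34.7 46. ]
top 154 [75.2 -4.4] [34.3 45.7]
top 161 [ 75.8 112.6] [34.5 45.6]
side 56 [ 80.4 105.8] [25.8 45.5]
side 66 [80.2 -9. ] [26.4 47.2]
side 79 [  79.3 -163.4] [24.1 43.2]
side 22 [  50.2 -161.4] [ 7.7 28.2]
eef_pos: [466.6, 272.5, 112.9]
tool_rot: [[-0.998, -0.06, 0.004], [-0.06, 0.998, -0.004], [-0.003, -0.005, -1.0]]
contact_force: [1.3, -6.7, 7.7]
t: 35.7
eef_pos: [436.0, 321.4, 112.9]
tool_rot: [[-0.998, -0.061, 0.003], [-0.061, 0.998, 0.001], [-0.003, 0.001, -1.0]]
contact_force: [-0.9, 0.7, 7.4]
grip_width: 20.5
gripper_force: 59.9
```

To row units: -140 mm is -2.8, -120 mm is -2.4.

```bash
python3 steer.py '[[[0, 0, 0], [0, 0, 0]], [[0, 0, 0], [0, 0, 0]], [[0, 0, 0], [0, 0, 0]], [[0, 0, 0], [0, 0, 0]]]' 60|tail -3;python3 steer.py '[[[0, 0, -0.8], [0, 0, 0]], [[0, 0, -1.6], [0, 0, 0]], [[0, 0, -2.4], [0, 0, 0]], [[0, 0, -2.8], [0, 0, 0]], [[0.4, 0.4, -2.8], [0, 0, 0]], [[0.8, 1.2, -2.8], [0, 0, 0]], [[0.8, 2, -2.8], [0, 0, 0]], [[0.8, 2, -2.8], [0, 0, 0]]]'|tail -3;python3 steer.py '[[[0, 0, 0], [0, 0, 0]], [[0, 0, 0], [0, 0, 0]]]'|tail -3; python3 cups.py; python3 obj.py
python3 - <<'E'
import cv2
f=cv2.imread("pics/top_last.png");cv2.imwrite("pics/topd.png",cv2.resize(f[60:310,90:430],None,fx=2.3,fy=2.3))
E
```

```text
contact_force: [-0.4, -0.2, 0.2]
grip_width: 60.0
gripper_force: 0.0
contact_force: [0.3, -0.3, -0.8]
grip_width: 59.9
gripper_force: 0.0
contact_force: [0.8, 0.1, -0.4]
grip_width: 59.8
gripper_force: 0.0
top 194 [  69.6 -155.7] [46.7 45.8]
top 190 [69.7 -3.2] [44.3 43.3]
top 194 [ 69.4 112.5] [46.2 45.6]
side 109 [ 69.5 105. ] [45.7 44.9]
side 120 [69.8 -8.8] [48.1 43.6]
side 155 [  70.3 -164.3] [45.4 45.8]
top handle 187 ((471.0362854003906, -369.3020324707031), (18.621126174926758, 56.05149459838867), 86.55584716796875) 138.68428184661613
top all 1585 ((473.474853515625, -361.10302734375), (106.90645599365234, 230.2107391357422), 85.26839447021484) 136.16829930840143
side handle 282 ((471.0636901855469, -374.31622314453125), (18.8107852935791, 56.27491760253906), 85.40412139892578) 139.24394905481725
side all 2531 ((472.3334045410156, -377.884521484375), (83.52278900146484, 230.3030242919922), 84.98165130615234) 137.1711719432694
```

View pics/topd.png

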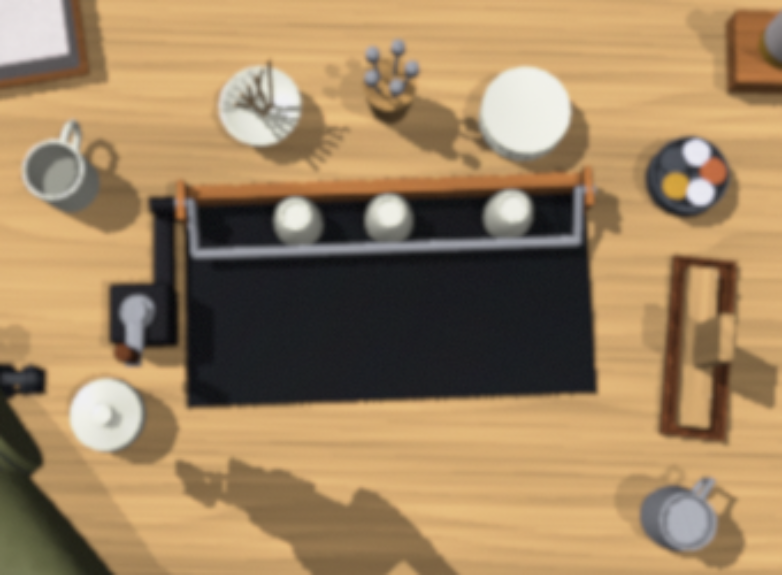

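The picture shows the bar down at row 248 in front of the three cups at (297,220), (388,218) and (508,213). The crank is back at its start angle and the straightedge is in its tray, so I hand in.

```bash
python3 -c "
from bench import robot
print(robot.close_job())"
```

```text
the job is handed in; nothing more can be done
None
```

Job handed in, verdict not shown: at the last check the three cups stood in a row at the rail, the straightedge was back in its holder, the crank was back at its start angle with the bar down in front of the row, and nothing else looked moved.

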